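# Uncouple the greasy hitch over a drip tray

## Task

This worn cart hitch is due for inspection and its socket is full of grease. First take the top tray off the pile and stand it flat on the bench as a drip tray; then pull the red spring latch all the way back towards the black ear, lift the coupler with its tongue stub off the ball and bring its ball socket over the drip tray. Finish while still holding it there, level, still and at least a hand's breadth above the bench, and leave the other two trays, the beaker, the jar and the red box where they are.

Things in the scene. Friction and masses are not known exactly. Their poses are not given: they have to be found in the camera images.
- tray_top: Top one of three equal blue stacking trays, the drip tray to use. Walls 150 (x) by 105 mm (y) outside, 4 mm thick, 32 mm high; at the top a rim, flush inside, 9 mm thick, 6 mm deep, 160 by 115 mm over all. Inner floor 7 mm above the underside. About 130 g. Origin: centre of underside, z up. Its 3 mm foot sits loosely in the tray below; the trays stand 29 mm above one another.
- tray_mid: The middle tray of the pile, equal to the top one; origin at the centre of its underside. Stays where it is.
- tray_low: The lowest tray of the pile, standing on the bench, equal to the others; origin at the centre of its underside. Stays where it is.
- fixture: Green steel base plate 270 (x) by 110 (y) by 12 mm fixed to the bench, origin at the centre of its underside, z up. It carries the ball mount (ball centre at x = -65 mm, 62 mm above the bench) and, at x = +85 mm, a padded rest block (top 47 mm above the bench, 8 mm lips on both sides) on which the free end of the tongue stub lies.
- ball (a point): Centre of the steel hitch ball, 32 mm in diameter, on a neck 16 mm thick, 62 mm above the bench. The coupler hides it until it is lifted off.
- tongue: Coupler with tongue stub, about 0.6 kg, loose on ball and rest block. Origin: socket centre, on the ball centre while coupled; x along the stub, away from the ball; z up. Housing 45 mm across, top 22 mm above the origin; neck with latch sleeve and spring; grey tube 30 by 30 mm to x = 179 mm. Lowest part (latch fork) 18 mm below the origin. Mass centre at x = 65 mm. Off the ball after a 30 mm lift.
- fixed_ear (a point): Middle of the top edge of the far face (turned away from the ball) of the black ear, fixed to the coupler: a plate 6 mm thick, 26 mm wide, standing up about 48 mm, its top 64 mm above the socket centre. This far face lies at x = 70 mm of the coupler.
- latch_ear (a point): Middle of the top edge of the near face (turned to the ball) of the red latch ear: plate 6 mm thick, 26 mm wide, as tall as the black one. Latch shut, this face lies at x = 30 mm of the coupler and the ears measure 40 mm over their outer faces; fully pulled, 20 mm. Keep fingertips 30 mm or more above the socket centre: the housing and neck lie below.
- latch (a joint): Travel of the latch along the coupler's x, away from the ball towards the black ear, in m: 0 shut (its fork holds under the ball; the coupler cannot come off), 0.020 fully pulled, at a stop. A spring drives it shut: 6 N at first, 11 N at the stop. The ball is free from 0.017. While the ears are squeezed together on the ball only the red one moves.
- beaker: Glass beaker, 68 mm wide, 90 mm high; origin at the centre of its underside. A bystander.
- jar: Brown glass jar with a white cap, 56 mm wide, 85 mm high; origin at the centre of its underside. A bystander.
- glove_box: Small red box, 70 by 50 by 48 mm high; origin at the centre of its underside. A bystander.

How it is judged:
By the outcome, as a careful person would: the job done as asked, in the order asked, and still so for the second after the job is handed in, while the arm keeps its last pose, push and grip.
It also fails if it takes over 58 s, if anything falls off the work surface, if the arm or the gripper's body presses on something with over 40 N, if the wrist force passes 120 N, or if a joint passes its speed limit or range.

## Robot

A 6-joint arm with a two-finger parallel gripper is mounted at the origin on the work surface. World frame = base frame: x ahead of the robot, y to its left, z up, the work surface at z = 0. Lengths are in m, angles in rad, forces in N, time in s.
With the tool pointing down it reaches from about 0.275 to 0.775 m from the base axis. Payload 14.6 kg.
Tool frame: the origin (TCP) lies between the finger pads; the fingertips stand 19 mm ahead of it and the grasp point (between the pads) is the TCP (bot.nose_length is the distance from the TCP to the fingertips, in m); z points along the fingers, y is the line along which they close (so a half turn about z gives the same grasp; the last joint's range is limited). The gripper opens to 85 mm and grips with 20 to 120 N. Pads are 22 mm wide; open, the fingers measure 114 mm over their backs; the gripper's body (76 mm by 85 mm) begins 54 mm behind the grasp point. The pads swing forward as they close: fully open they stand 13 mm farther back than shut.
Start: joints at [-1.322, 0.263, -0.048, 1.259, 0, 1.415], TCP at [0.206, -0.483, 0.25] pointing down, gripper open.
Joint ranges: [-2.65, 2.65], [-0.89, 1.7], [-1.18, 1.37], [-2.13, 2.11], [-1.35, 1.29], [-3.14, 3.14]. Speed limits (rad/s): [1.89, 1.89, 2.57, 2.79, 3.14, 3.14].

## Interface

Orientations are given as a unit quaternion [w, x, y, z].
In Python, from rig import bot, imaging gives the robot as it stands.
- The arm moves only by the shell command python3 -m pendant 'ROWS' [FORCE]. ROWS is a JSON object of lists of equal length, an entry for each row: "linear": the shift along the tool's x, y, z in m, a list of three; "rotation": the turn, a rotation vector about the tool's x, y, z in degrees, a list of three; "jaw": the gripper's target within -1 to 1 (shut at 1, half-way at 0, fully open at -1). A call has 1 to 5 rows; each row shifts and turns the commanded pose from where the row before left it, along the tool's axes as they then stand; what a row does not reach is not made up. A row lasts 1/8 s, in which the tool goes at most 62.5 mm and 10.7 degrees, less where a joint would pass 70% of its speed; a pose out of reach is approached as far as the arm can. A call is refused whole if a number of a shift passes 0.0625 or a number of a turn 10.7, either way. A call with a gripper value outside its range is refused whole. The fingers move at their own pace and stop on an object; FORCE is the grip in N (left out, the last holds). Time passes only in rows, so rows that do not move let the fingers close. It gives the time, the measured TCP pose, the force, the opening and the grip force at its end, in the units of the state.
- bot.read_state(): the state, without advancing time (a new reading comes with each control period).
- imaging.snapshot(name): name is "scene" or "top" or "wrist"; returns a dict with "color" (480x640x3 uint8, red, green, blue), "z_map" (480x640 float32, m along the optical axis (not along the pixel's ray), 0 where there is no reading), "camera_matrix" (3x3 intrinsics, pixels), "origin" and "rotation" of the camera in the world; the wrist camera has in their place "T_tool_cam" (4x4, takes a point from camera to tool coordinates, whose origin is the TCP and whose axes are the flange's). Camera axes: x right, y down, z forward; pixel columns grow to the right and rows downward; lengths in m; the calibration is good to about 2 mm. A picture is of the moment at which its call begins: read the wrist's pose just before it.
- bot.close_job(): hands the job in; it is judged then, once.
The state is a dict: "t": time; "qpos": joint angles; "joint_vel": joint speeds; "effort": joint torques, N m; "ee_pos": TCP position; "tcp_rot": TCP orientation; "force": force on the tool from outside, world axes, zero at the start; "moment": the same for the moment, N m; "grip_width": finger opening in m; "finger_force": force on a finger pad.
Only numpy, scipy, OpenCV 4.12 (cv2) and the standard library are available. Lean on these libraries where they do the work, as an engineer would, in place of code of your own. Each camera call takes 0.05 s, during which the arm holds its last target. There are 200 camera calls.

## Working session

There is one attempt and no reset: what is moved stays moved. The work goes in short steps, Python scripts to look and compute and a shell command to move; the robot and the scene stay as the last step left them, time stands still between calls to the robot, and variables do not carry over. Pictures are saved under pics/ and viewed, at most 10 in all, crops included, and the job is handed in when it is done.

```bash
ls; mkdir -p pics; python3 - <<'E'
from rig import bot, imaging
import cv2,numpy as np
print(bot.read_state())
for n in("scene","top"):
    s=imaging.snapshot(n); cv2.imwrite(f"pics/{n}0.png",s["color"][:,:,::-1]); np.savez(f"{n}0.npz",**s)
    print(n,s["camera_matrix"],s["origin"],s["rotation"])
E
```

```text
pics
{'t': 0.0, 'qpos': array([-1.32229798e+00,  2.63575869e-01, -4.89530412e-02,  1.25942053e+00,
        1.49088773e-05,  1.41549808e+00]), 'joint_vel': array([ 0.00014419, -0.00024075,  0.00095937, -0.00088471,  0.00062057,
       -0.00112045]), 'effort': array([-7.59579484e-05, -6.37617588e+01,  3.84565473e+01,  1.34059653e-02,
       -1.56305114e-04,  2.40278308e-05]), 'ee_pos': array([ 0.20621267, -0.48251699,  0.24979174]), 'tcp_rot': array([-5.76280409e-04,  9.79687517e-01,  2.00529393e-01, -1.94116124e-05]), 'force': array([ 0.27267544, -0.14461613, -0.83918809]), 'moment': array([-0.01689453,  0.02771554, -0.01231192]), 'finger_force': 0.0, 'grip_width': 0.08502107369737284}
scene [[503.83069104   0.         313.29468224]
 [  0.         503.83069104 242.45625975]
 [  0.           0.           1.        ]] [1.24633724 0.02152152 0.84222593] [-0.22176659  0.63029199  0.69977279 -0.25272442]
top [[492.07791445   0.         322.34337366]
 [  0.         492.07791445 237.6046516 ]
 [  0.           0.           1.        ]] [ 0.54862787 -0.05151955  1.01119347] [-0.03192593  0.7149473  -0.69725398  0.04084104]
```

View pics/top0.png

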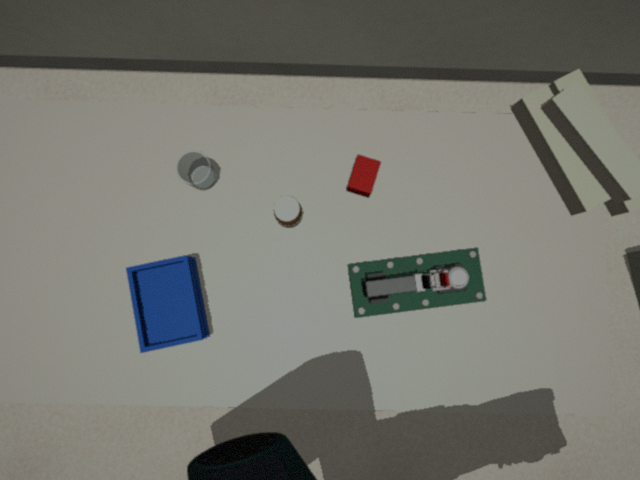

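View pics/scene0.png

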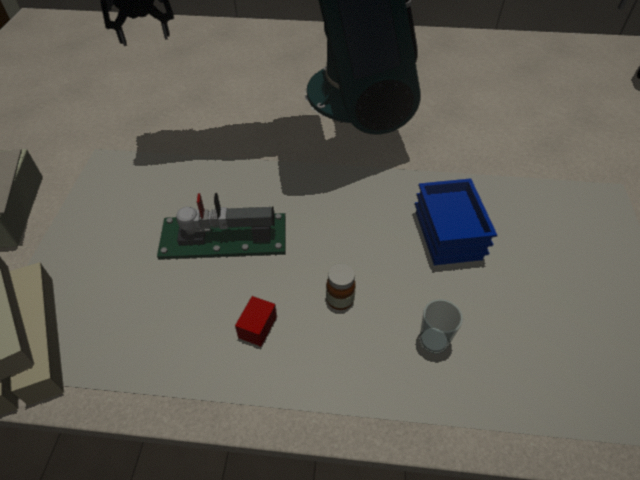

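The top picture shows the tray pile at (168,303), beaker (200,172), jar (288,211) and red box (364,176). The fixture is at about (417,282), with the ball housing at (458,277) and the tube running left to (366,287). The scene view agrees with this layout.

```bash
cat > h.py <<'E'
import numpy as np, cv2
from scipy.spatial.transform import Rotation as R
def q2R(q): return R.from_quat(np.roll(np.asarray(q,float),-1)).as_matrix()
def cam(s,st=None):
    if "T_tool_cam" in s:
        T=np.asarray(s["T_tool_cam"]); Rt=q2R(st["tcp_rot"])
        return np.asarray(st["ee_pos"])+Rt@T[:3,3], Rt@T[:3,:3]
    return np.asarray(s["origin"]), (q2R(s["rotation"]) if np.size(s["rotation"])==4 else np.asarray(s["rotation"]))
def cloud(s,st=None):
    o,Rc=cam(s,st); K=s["camera_matrix"]; d=s["z_map"]
    v,u=np.mgrid[:d.shape[0],:d.shape[1]]
    p=np.stack([(u-K[0,2])/K[0,0]*d,(v-K[1,2])/K[1,1]*d,d],-1)
    P=p@Rc.T+o; P[d==0]=np.nan; return P
def atz(s,u,v,z,st=None):
    o,Rc=cam(s,st); K=s["camera_matrix"]
    r=Rc@np.array([(u-K[0,2])/K[0,0],(v-K[1,2])/K[1,1],1]); return o+r*(z-o[2])/r[2]
def rect(P,m):
    p=P[m][:,:2]; (c,wh,a)=cv2.minAreaRect((p*1000).astype(np.float32)); return np.round(c,1),np.round(wh,1),round(a,1),np.round(np.nanmedian(P[m][:,2])*1000,1)
E
cat > m.py <<'E'
from h import *
for n in("top","scene"):
    s=dict(np.load(n+"0.npz")); P=cloud(s); c=s["color"].astype(int); r,g,b=c[...,0],c[...,1],c[...,2]
    x,y,z=P[...,0],P[...,1],P[...,2]
    with np.errstate(invalid="ignore"):
        ws=(x>.2)&(x<.9)&(abs(y)<.6)
        blue=ws&(b>r+50)&(b>g+40)
        k=np.ones((3,3),np.uint8)
        op=lambda m: cv2.morphologyEx(m.astype(np.uint8),cv2.MORPH_OPEN,k)>0
        print(n,"table z",np.nanmedian(z[ws]))
        print("rim",rect(P,blue&(z>.082)), "allblue",rect(P,blue), "floor z",np.nanmedian(z[blue&(z<.078)&(z>.06)]))
        red=ws&(r>90)&(g<60)&(b<60)
        print("box",rect(P,op(red&(z<.06)&(z>.03))))
        if (red&(z>.08)).any(): print("redear",rect(P,red&(z>.09)))
        gr=ws&(g>r+15)&(z>.006)&(z<.018)
        print("plate",rect(P,op(gr)))
        hs=ws&(z>.07)&(z<.09)&(y<.0)
        print("coupler",rect(P,hs&~blue))
        for nm,(u,v,h) in ({"jar":(288,210,.085),"beaker":(203,177,0),"beakertop":(195,166,.09),"housing":(458,277,.084),"tubeend":(366,287.5,.077)} if n=="top" else {"jar":(341,274,.085),"beakertop":(442,316,.09),"beaker":(435,343,.0)}).items(): print(nm,atz(s,u,v,h).round(3),P[int(v),int(u)].round(3))
E
python3 m.py
```

```text
top table z 0.0012255145819413116
rim (array([514.9, 227.9]), array([157.5, 115.5]), 13.5, np.float64(90.4)) allblue (array([514.9, 227.9]), array([157.5, 115.5]), 13.5, np.float64(66.2)) floor z 0.06535268487065188
box (array([ 778.8, -141.5]), array([47.8, 68.2]), 74.2, np.float64(48.1))
redear (array([ 571.4, -287.4]), array([21.9,  4.2]), 12.3, np.float64(126.7))
plate (array([ 566.5, -256. ]), array([107.7, 267.9]), 8.6, np.float64(12.5))
coupler (array([ 691.5, -313.8]), array([265.3, 599.2]), 19.2, np.float64(78.5))
jar [0.696 0.005 0.085] [0.696 0.005 0.085]
beaker [0.774 0.189 0.   ] [0.774 0.189 0.002]
beakertop [0.775 0.184 0.09 ] [0.792 0.202 0.018]
housing [ 0.576 -0.32   0.084] [ 0.576 -0.32   0.084]
tubeend [ 0.553 -0.147  0.077] [ 0.554 -0.147  0.079]
scene table z 0.0016604985642216241
rim (array([515.9, 228.7]), array([162.8, 116.1]), 13.2, np.float64(90.9)) allblue (array([515.9, 228.7]), array([162.8, 116.1]), 13.2, np.float64(66.8)) floor z 0.06588248767999638
box (array([ 779.6, -142.8]), array([49.1, 69.9]), 75.8, np.float64(48.6))
redear (array([ 572.4, -287.6]), array([20.8,  3.2]), 7.0, np.float64(127.3))
plate (array([ 569.8, -255.5]), array([107.5, 266. ]), 8.3, np.float64(12.7))
coupler (array([ 692.6, -313. ]), array([262.4, 599.4]), 19.1, np.float64(78.2))
jar [0.701 0.008 0.085] [0.702 0.008 0.087]
beakertop [0.775 0.187 0.09 ] [0.747 0.197 0.044]
beaker [0.779 0.191 0.   ] [0.803 0.182 0.044]
```

Measurements fit the given sizes:

| Item | Measured position | Orientation |
|---|---|---|
| Pile | centre (0.5155, 0.228), rim height 0.090 | x axis at 13.4° |
| Fixture | centre (0.567, -0.256) | x axis at about 98.5° |
| Ball | about (0.577, -0.320) | – |
| Red ear top | z 0.126 | – |

I'll turn the tool by half a turn to keep joint 6 in range, then travel to above the pile's near (-y) rim.

```bash
cat > goal.py <<'E'
import sys; from h import *; from rig import bot
s=bot.read_state(); x,y,z,yaw=map(float,sys.argv[1:5]); M=q2R(s["tcp_rot"])
d=np.array([x,y,z])-s["ee_pos"]; a=np.radians(yaw)
T=np.array([[np.cos(a),np.sin(a),0],[np.sin(a),-np.cos(a),0],[0,0,-1]])
print("t",s["t"],"pos",s["ee_pos"].round(4),"yaw",np.degrees(np.arctan2(M[1,0],M[0,0])).round(2),"shift",(M.T@d).round(4),"turn",np.degrees(R.from_matrix(M.T@T).as_rotvec()).round(2),"F",s["force"].round(1),"w",round(s["grip_width"],4),"q6",round(s["qpos"][5],2))
E
Z='[0,0,0]'
for i in 1 2 3; do python3 -m pendant '{"linear":[[0,0,0],[0,0,0],[0,0,0],[0,0,0],[0,0,0]],"rotation":[[0,0,-10.6],[0,0,-10.6],[0,0,-10.6],[0,0,-10.6],[0,0,-10.6]],"jaw":[-0.2,-0.2,-0.2,-0.2,-0.2]}'; done
python3 -m pendant '{"linear":[[0,0,0]],"rotation":[[0,0,-10.6]],"jaw":[-0.2]}'
for i in 1 2 3; do python3 -m pendant '{"linear":[[-0.0306,0.038,0],[-0.0306,0.038,0],[-0.0306,0.038,0],[-0.0306,0.038,0],[-0.0306,0.038,0]],"rotation":[[0,0,0],[0,0,0],[0,0,0],[0,0,0],[0,0,0]],"jaw":[-0.2,-0.2,-0.2,-0.2,-0.2]}'; done
python3 goal.py 0.5277 0.1747 0.25 193.4
```

```text
t: 0.72
ee_pos: [0.2062, -0.4826, 0.25]
tcp_rot: [-0.0, 0.785, 0.619, 0.0]
force: [-0.4, 0.3, 0.1]
grip_width: 0.0514
finger_force: 0.0
t: 1.35
ee_pos: [0.2062, -0.4826, 0.25]
tcp_rot: [-0.0, 0.427, 0.904, 0.0]
force: [-0.0, 0.4, -0.1]
grip_width: 0.0512
finger_force: 0.0
t: 1.98
ee_pos: [0.2062, -0.4826, 0.25]
tcp_rot: [-0.0, -0.022, 1.0, 0.0]
force: [0.5, -0.2, -1.1]
grip_width: 0.051
finger_force: 0.0
t: 2.1
ee_pos: [0.2062, -0.4826, 0.25]
tcp_rot: [-0.0, -0.114, 0.993, 0.0]
force: [-0.1, -0.5, 0.5]
grip_width: 0.0513
finger_force: 0.0
t: 2.72
ee_pos: [0.3139, -0.2622, 0.2502]
tcp_rot: [-0.0, -0.111, 0.994, 0.0]
force: [1.2, 0.1, -0.3]
grip_width: 0.0513
finger_force: 0.0
t: 3.35
ee_pos: [0.4214, -0.0431, 0.2502]
tcp_rot: [-0.0, -0.111, 0.994, -0.0]
force: [1.6, -0.4, -0.2]
grip_width: 0.0512
finger_force: 0.0
t: 3.98
ee_pos: [0.5287, 0.176, 0.25]
tcp_rot: [-0.0, -0.111, 0.994, -0.0]
force: [0.4, -0.8, 0.1]
grip_width: 0.0515
finger_force: 0.0
t 3.975 pos [0.5287 0.176  0.25  ] yaw -167.25 shift [ 0.0013 -0.0011  0.    ] turn [-0.   -0.02 -0.65] F [ 0.4 -0.8  0.1] w 0.0515 q6 -0.05
```

```bash
python3 -m pendant '{"linear":[[0.001,-0.001,0.03],[0,0,0.03],[0,0,0]],"rotation":[[0,0,-0.6],[0,0,0],[0,0,0]],"jaw":[-0.2,-0.2,-0.2]}'
python3 - <<'E'
from rig import bot,imaging; from h import *
st=bot.read_state(); s=imaging.snapshot("wrist"); cv2.imwrite("pics/w1.png",s["color"][:,:,::-1])
P=cloud(s,st); c=s["color"].astype(int); z=P[...,2]
with np.errstate(invalid="ignore"): m=(c[...,2]>c[...,0]+50)&(z>.083)&(z<.095)
print(m.sum(),rect(P,m)); M=q2R(st["tcp_rot"])
t=(P-st["ee_pos"])@M
k=m&(abs(t[...,0])<.011)&(abs(t[...,1])<.03)
print("rim in tool y",np.nanpercentile(t[k][:,1],[2,50,98]) if k.any() else None, st["ee_pos"])
E
```

```text
t: 4.35
ee_pos: [0.5264, 0.1731, 0.1886]
tcp_rot: [-0.002, -0.116, 0.993, -0.0]
force: [-1.0, 0.2, 0.8]
grip_width: 0.0514
finger_force: 0.0
11034 (array([515.2, 229.2]), array([160.2, 115.1]), 13.5, np.float64(90.5))
rim in tool y [-3.48161449e-06  3.61704690e-03  7.76256279e-03] [0.52635667 0.17307163 0.18859517]
```

View pics/w1.png

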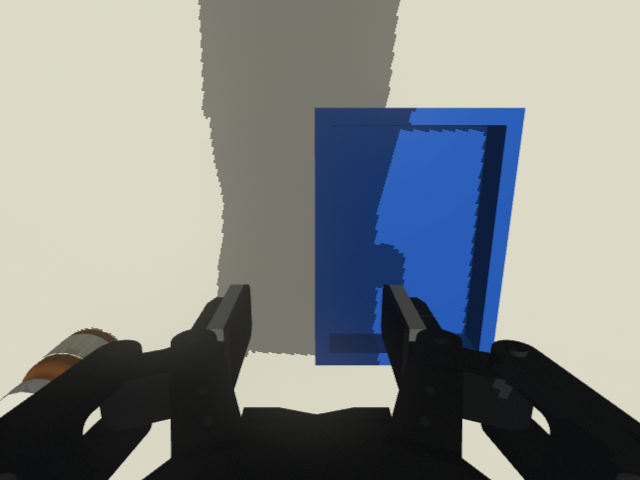

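The wrist view shows the top tray's rim, with its near left edge at column 315 between the two fingers. Its centre reads (0.5152, 0.2292) at 13.5°, which agrees with the earlier values. I'll shift 4 mm, go down and grip.

```bash
python3 -m pendant '{"linear":[[0,0.004,0.03],[0,0,0.03],[0,0,0.02],[0,0,0.0175],[0,0,0]],"rotation":[[0,0,0],[0,0,0],[0,0,0],[0,0,0],[0,0,0]],"jaw":[-0.2,-0.2,-0.2,-0.2,-0.2]}' 40
python3 -m pendant '{"linear":[[0,0,0],[0,0,0],[0,0,0],[0,0,0],[0,0,0]],"rotation":[[0,0,0],[0,0,0],[0,0,0],[0,0,0],[0,0,0]],"jaw":[0.4,0.8,1,1,1]}' 40
python3 -m pendant '{"linear":[[0,0,0],[0,0,-0.005],[0,0,-0.01],[0,0,-0.02],[0,0,-0.02]],"rotation":[[0,0,0],[0,0,0],[0,0,0],[0,0,0],[0,0,0]],"jaw":[1,1,1,1,1]}' 40
python3 -m pendant '{"linear":[[0,0,-0.01],[0,0,0]],"rotation":[[0,0,0],[0,0,0]],"jaw":[1,1]}'
python3 - <<'E'
from rig import bot,imaging; from h import *
s=imaging.snapshot("scene"); cv2.imwrite("pics/s1.png",cv2.resize(s["color"][120:320,300:560,::-1],None,fx=2.5,fy=2.5))
E
python3 goal.py 0.4827 -0.0453 0.15 193.4
```

```text
t: 5.03
ee_pos: [0.5268, 0.177, 0.0932]
tcp_rot: [-0.0, -0.116, 0.993, -0.0]
force: [-0.0, -0.3, 1.1]
grip_width: 0.0514
finger_force: 0.0
t: 5.65
ee_pos: [0.5271, 0.1772, 0.0938]
tcp_rot: [0.001, -0.116, 0.993, 0.0]
force: [-1.2, -0.7, 7.7]
grip_width: 0.008
finger_force: 39.8
t: 6.28
ee_pos: [0.5266, 0.1771, 0.149]
tcp_rot: [0.0, -0.116, 0.993, -0.0]
force: [0.0, 0.0, -1.3]
grip_width: 0.0081
finger_force: 39.0
t: 6.52
ee_pos: [0.5269, 0.1771, 0.1583]
tcp_rot: [0.001, -0.116, 0.993, 0.0]
force: [0.2, -0.9, -1.7]
grip_width: 0.0076
finger_force: 39.1
t 6.575 pos [0.5266 0.1771 0.1576] yaw -166.66 shift [ 0.094  -0.2062  0.0076] turn [-0.    0.   -0.06] F [-0.2  0.2 -2.3] w 0.0081 q6 -0.06
```

View pics/s1.png

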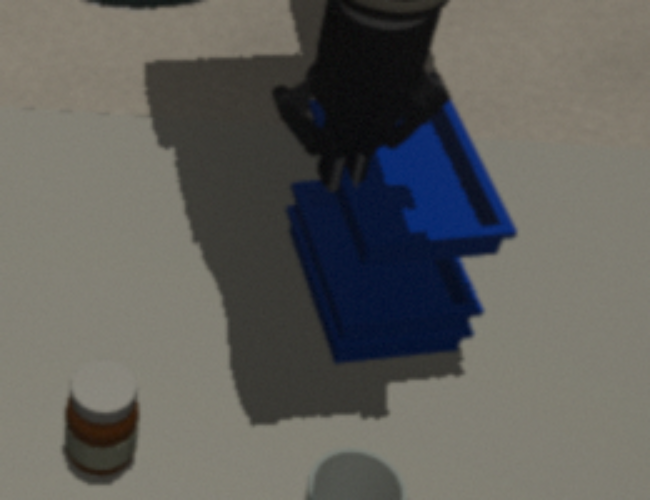

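The scene crop shows the top tray held and lifted clear. The other two trays are still in the pile at about (385,290) in the crop. I'll carry the tray to the free bench at (0.47, 0.005).

```bash
python3 -m pendant '{"linear":[[0.01,-0.02,0],[0.022,-0.048,0],[0.022,-0.048,0],[0.022,-0.048,0],[0.018,-0.044,0]],"rotation":[[0,0,0],[0,0,0],[0,0,0],[0,0,0],[0,0,0]],"jaw":[1,1,1,1,1]}'
python3 -m pendant '{"linear":[[0,0,0.03],[0,0,0.03],[0,0,0.02],[0,0,0],[0,0,0]],"rotation":[[0,0,0],[0,0,0],[0,0,0],[0,0,0],[0,0,0]],"jaw":[1,1,1,1,1]}'
cat > tray.py <<'E'
from rig import bot,imaging; from h import *
import sys
st=bot.read_state(); print(st["ee_pos"].round(4),st["force"].round(1))
for n in ("scene","top"):
    s=imaging.snapshot(n); P=cloud(s); c=s["color"].astype(int)
    x,y,z=P[...,0],P[...,1],P[...,2]
    with np.errstate(invalid="ignore"): b=(c[...,2]>1.5*c[...,0]+8)&(c[...,2]>c[...,1]*1.3+8)&(x>.3)&(x<.7)
    for nm,m in (("drip",b&(y<.12)),("pile",b&(y>.12))):
        zz=z[m]; hi=m.copy(); hi[m]=zz>np.nanpercentile(zz,97)-.006
        p=P[hi]; p=p[np.isfinite(p).all(1)]; A=np.c_[p[:,:2]-p[:,:2].mean(0),np.ones(len(p))]
        k=np.linalg.lstsq(A,p[:,2],rcond=None)[0]
        f=m.copy(); f[m]=zz<np.nanpercentile(zz,97)-.018; f=cv2.erode(f.astype(np.uint8),np.ones((5,5)))>0
        q=P[f]; q=q[np.isfinite(q).all(1)]; kf=np.linalg.lstsq(np.c_[q[:,:2]-q[:,:2].mean(0),np.ones(len(q))],q[:,2],rcond=None)[0] if len(q)>20 else None
        print(n,nm,rect(P,hi),"floor slope",kf)
E
python3 tray.py
```

```text
t: 7.2
ee_pos: [0.4822, -0.0485, 0.1571]
tcp_rot: [-0.0, -0.116, 0.993, 0.0]
force: [1.1, -1.0, -0.9]
grip_width: 0.0077
finger_force: 39.2
t: 7.82
ee_pos: [0.4833, -0.047, 0.0782]
tcp_rot: [0.0, -0.116, 0.993, -0.0]
force: [0.4, 0.1, 0.0]
grip_width: 0.0079
finger_force: 39.4
[ 0.4833 -0.047   0.0782] [0.4 0.1 0. ]
scene drip (array([473.3,   4.5]), array([162.6, 117.4]), 14.2, np.float64(74.0)) floor slope [ 0.00183013 -0.01862327  0.04914258]
scene pile (array([515.4, 228.7]), array([165.2, 116.3]), 13.3, np.float64(61.6)) floor slope [-0.05111973 -0.00348402  0.0352229 ]
top drip (array([528.7,   1.7]), array([ 2.8, 36. ]), 68.5, np.float64(517.5)) floor slope [0.04285557 0.01246047 0.06121227]
top pile (array([514.8, 227.9]), array([157.9, 115.6]), 13.4, np.float64(61.2)) floor slope [1.50934986e-03 4.01284627e-05 3.63424354e-02]
```

```bash
python3 -m pendant '{"linear":[[0,0,0.02],[0,0,0.015],[0,0,0.004],[0,0,0],[0,0,0]],"rotation":[[0,0,0],[0,0,0],[0,0,0],[0,0,0],[0,0,0]],"jaw":[1,1,1,1,1]}'
python3 -m pendant '{"linear":[[0,0,0.002],[0,0,0.0015],[0,0,0]],"rotation":[[0,0,0],[0,0,0],[0,0,0]],"jaw":[1,1,1]}'
```

```text
t: 8.55
ee_pos: [0.4836, -0.0471, 0.0394]
tcp_rot: [0.0, -0.116, 0.993, -0.0]
force: [-0.3, -0.4, -0.8]
grip_width: 0.0077
finger_force: 39.3
t: 8.93
ee_pos: [0.4835, -0.0471, 0.0358]
tcp_rot: [0.0, -0.116, 0.993, -0.0]
force: [-1.5, 0.1, 9.1]
grip_width: 0.0081
finger_force: 42.3
```

```bash
python3 -m pendant '{"linear":[[0,0,0],[0,0,0],[0,0,0],[0,0,-0.01],[0,0,-0.03]],"rotation":[[0,0,0],[0,0,0],[0,0,0],[0,0,0],[0,0,0]],"jaw":[0.6,0.2,-0.2,-0.2,-0.2]}'
python3 -m pendant '{"linear":[[0,0,-0.06],[0,0,-0.06],[0,-0.05,-0.03],[0.0,-0.05,-0.01],[0,-0.05,0]],"rotation":[[0,0,0],[0,0,0],[0,0,0],[0,0,0],[0,0,0]],"jaw":[-0.2,-0.2,-0.5,-0.8,-0.9]}'
python3 tray.py; python3 goal.py 0.568 -0.261 0.235 188.3
```

```text
t: 9.55
ee_pos: [0.4824, -0.0468, 0.0754]
tcp_rot: [-0.001, -0.116, 0.993, 0.0]
force: [1.3, -0.5, 0.6]
grip_width: 0.0515
finger_force: 0.0
t: 10.18
ee_pos: [0.5182, -0.1946, 0.2371]
tcp_rot: [0.001, -0.116, 0.993, -0.001]
force: [0.7, 0.3, -0.7]
grip_width: 0.081
finger_force: 0.0
[ 0.5182 -0.1946  0.2371] [ 0.7  0.3 -0.7]
scene drip (array([472. ,   4.8]), array([163.3, 114.9]), 13.1, np.float64(32.6)) floor slope [0.00136286 0.00056118 0.0078925 ]
scene pile (array([515.4, 228.8]), array([163.8, 117. ]), 13.2, np.float64(61.7)) floor slope [-0.05334015 -0.00169037  0.035301  ]
top drip (array([486.8, -62.5]), array([159.3, 251.8]), 13.2, np.float64(32.4)) floor slope [-0.00050746 -0.00042535  0.00741587]
top pile (array([515.1, 227.7]), array([158.1, 116. ]), 13.3, np.float64(61.3)) floor slope [-8.00151180e-04  8.80816391e-06  3.63408600e-02]
t 10.275 pos [ 0.5184 -0.1968  0.2355] yaw -166.85 shift [-0.0337 -0.0738  0.0006] turn [-0.07  0.02  4.85] F [ 0.3  0.6 -0.7] w 0.0813 q6 -0.74
```

The tray stands flat: rim at 32.5 mm and floor slope about 0. The pile is unmoved. Next I'll move above the ears and take one close look.

```bash
python3 -m pendant '{"linear":[[-0.017,-0.037,0],[-0.017,-0.037,0],[0,0,0],[0,0,0]],"rotation":[[0,0,2.5],[0,0,2.4],[0,0,0],[0,0,0]],"jaw":[-1,-1,-1,-1]}'
cat > ears.py <<'E'
from rig import bot,imaging; from h import *
import sys
st=bot.read_state(); s=imaging.snapshot("wrist"); P=cloud(s,st); M=q2R(st["tcp_rot"]); t=(P-st["ee_pos"])@M
cv2.imwrite(sys.argv[1],s["color"][:,:,::-1]); c=s["color"].astype(int); z=P[...,2]
np.savez("w.npz",P=P,t=t,c=c)
print(st["ee_pos"],"yaw",np.degrees(np.arctan2(M[1,0],M[0,0])))
with np.errstate(invalid="ignore"):
    e=(z>.118)&(z<.135)&(abs(t[...,0])<.03)&(abs(t[...,1])<.038)
    red=e&(c[...,0]>2*c[...,1]); blk=e&~red
for n,m in(("red",red),("black",blk)):
    if m.sum()>5: print(n,m.sum(),rect(P,m),"tool y",np.nanpercentile(t[m][:,1],[3,50,97]).round(4),"tool x",np.nanpercentile(t[m][:,0],[3,50,97]).round(4))
E
python3 ears.py pics/w2.png
```

```text
t: 10.78
ee_pos: [0.5661, -0.2575, 0.2355]
tcp_rot: [-0.0, -0.074, 0.997, 0.0]
force: [0.3, 0.2, -0.3]
grip_width: 0.0853
finger_force: 0.0
[ 0.56610167 -0.25749313  0.23550897] yaw -171.54008653982356
red 306 (array([ 571.3, -287.8]), array([24.5,  5. ]), 8.1, np.float64(125.9)) tool y [-0.0328 -0.0306 -0.0285] tool x [-0.0119  0.0003  0.0112]
black 467 (array([ 569.2, -271.4]), array([25.8, 40. ]), 8.8, np.float64(125.7)) tool y [-0.0337  0.0019  0.0051] tool x [-0.0124  0.0001  0.0115]
```

View pics/w2.png

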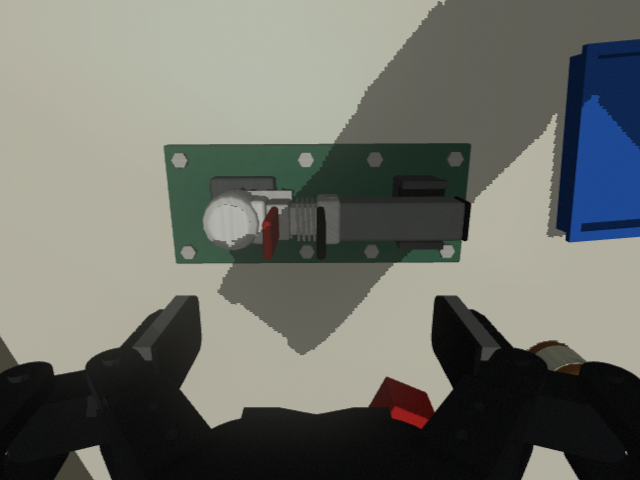

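The wrist view shows the red ear at (270,232), the black ear at (321,232) and the housing at (232,220), all between the open fingers. The ears span tool y from -34.5 to +5.5 mm, which is 40 mm as given. I'll shift -4.5 mm so the black pad just meets the black ear once the latch is fully pulled, then go down and squeeze.

```bash
python3 -m pendant '{"linear":[[0,-0.0045,0.03],[0,0,0.04],[0,0,0.035],[0,0,0.0175],[0,0,0]],"rotation":[[0,0,0],[0,0,0],[0,0,0],[0,0,0],[0,0,0]],"jaw":[-1,-1,-1,-1,-1]}' 60
python3 -m pendant '{"linear":[[0,0,0],[0,0,0],[0,0,0],[0,0,0],[0,0,0]],"rotation":[[0,0,0],[0,0,0],[0,0,0],[0,0,0],[0,0,0]],"jaw":[0,0.1,0.3,0.4,0.45]}' 60
python3 -m pendant '{"linear":[[0,0,0],[0,0,0],[0,0,0],[0,0,0],[0,0,0]],"rotation":[[0,0,0],[0,0,0],[0,0,0],[0,0,0],[0,0,0]],"jaw":[0.6,0.7,1,1,1]}' 60
python3 goal.py 0.5675 -0.262 0.15 188.46
```

```text
t: 11.45
ee_pos: [0.5663, -0.2614, 0.1124]
tcp_rot: [-0.001, -0.074, 0.997, 0.001]
force: [-0.1, 0.2, 0.5]
grip_width: 0.0858
finger_force: 0.0
t: 12.08
ee_pos: [0.568, -0.2627, 0.1147]
tcp_rot: [0.001, -0.074, 0.997, -0.0]
force: [-0.7, 3.7, 13.2]
grip_width: 0.0238
finger_force: 12.1
t: 12.7
ee_pos: [0.5678, -0.2615, 0.1149]
tcp_rot: [0.001, -0.074, 0.997, 0.001]
force: [-2.7, 11.7, 19.1]
grip_width: 0.0182
finger_force: 59.1
t 12.7 pos [ 0.5678 -0.2615  0.1149] yaw -171.51 shift [ 0.0003 -0.0004 -0.0351] turn [0.05 0.18 0.03] F [-2.7 11.7 19.1] w 0.0182 q6 -0.71
```

```bash
python3 -m pendant '{"linear":[[0,0.001,-0.002],[0,0,0]],"rotation":[[0,0,0],[0,0,0]],"jaw":[1,1]}' 80
python3 ears.py pics/w3.png
```

```text
t: 12.95
ee_pos: [0.567, -0.2611, 0.1151]
tcp_rot: [0.0, -0.074, 0.997, 0.0]
force: [0.0, 5.7, 2.2]
grip_width: 0.0178
finger_force: 79.7
[ 0.56702524 -0.26107511  0.1150888 ] yaw -171.53883988211973
red 1139 (array([ 567.7, -267.7]), array([25.7,  5.5]), 11.6, np.float64(125.8)) tool y [-0.0092 -0.0067 -0.0045] tool x [-0.0106  0.0028  0.0127]
black 3660 (array([ 567.1, -260.5]), array([26. , 44.9]), 13.9, np.float64(126.4)) tool y [-0.0194  0.0061  0.0191] tool x [-0.0105  0.0063  0.0122]
```

The red ear now sits at tool y -9.5 to -4.5 mm, so the ears measure about 19–20 mm over their outer faces: fully pulled. The forces have relaxed, so I'll lift slowly.

```bash
python3 -m pendant '{"linear":[[0,0,-0.004],[0,0,-0.006],[0,0,-0.008],[0,0,-0.008],[0,0,-0.01]],"rotation":[[0,0,0],[0,0,0],[0,0,0],[0,0,0],[0,0,0]],"jaw":[1,1,1,1,1]}'
python3 -m pendant '{"linear":[[0,0,-0.01],[0,0,-0.015],[0,0,-0.02],[0,0,-0.015],[0,0,0]],"rotation":[[0,0,0],[0,0,0],[0,0,0],[0,0,0],[0,0,0]],"jaw":[1,1,1,1,1]}'
python3 - <<'E'
from rig import bot,imaging; from h import *
s=imaging.snapshot("scene"); cv2.imwrite("pics/s3.png",cv2.resize(s["color"][110:310,110:370,::-1],None,fx=2.5,fy=2.5))
P=cloud(s); x,y,z=P[...,0],P[...,1],P[...,2]
E
python3 goal.py 0.463 0.064 0.245 188.46
```

```text
t: 13.62
ee_pos: [0.567, -0.2619, 0.1516]
tcp_rot: [0.0, -0.073, 0.997, -0.0]
force: [-0.0, -0.6, -6.3]
grip_width: 0.0176
finger_force: 78.2
t: 14.25
ee_pos: [0.5675, -0.2619, 0.212]
tcp_rot: [0.001, -0.074, 0.997, -0.001]
force: [0.4, -0.8, -6.6]
grip_width: 0.0173
finger_force: 78.3
t 14.3 pos [ 0.5671 -0.2617  0.211 ] yaw -171.56 shift [ 0.0552  0.3375 -0.0342] turn [-0.02  0.03 -0.02] F [ 0.3 -0.1 -5. ] w 0.0173 q6 -0.71
```

View pics/s3.png

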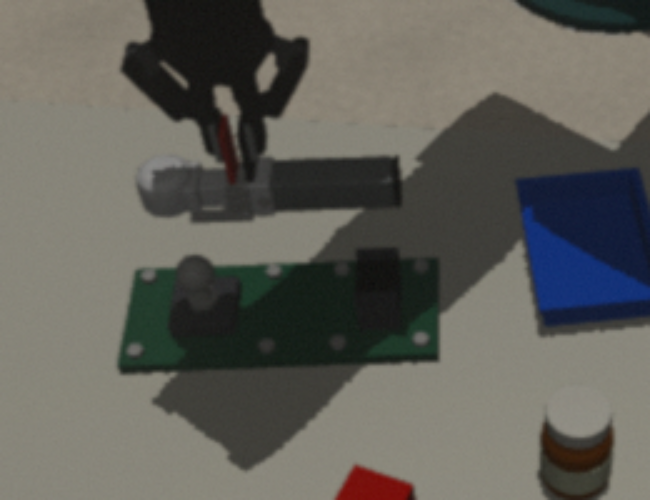

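The crop shows the coupler off the ball and level. The bare ball is at (195,275) in the crop. I'll carry the coupler over the drip tray.

```bash
python3 -m pendant '{"linear":[[0.002,0.012,-0.01],[0.004,0.024,-0.012],[0.006,0.036,-0.012],[0.006,0.04,0],[0.007,0.042,0]],"rotation":[[0,0,0],[0,0,0],[0,0,0],[0,0,0],[0,0,0]],"jaw":[1,1,1,1,1]}'
python3 -m pendant '{"linear":[[0.007,0.042,0],[0.007,0.042,0],[0.006,0.04,0],[0.005,0.03,0],[0.003,0.018,0]],"rotation":[[0,0,0],[0,0,0],[0,0,0],[0,0,0],[0,0,0]],"jaw":[1,1,1,1,1]}'
python3 -m pendant '{"linear":[[0.002,0.01,0],[0,0.0015,0],[0,0,0],[0,0,0]],"rotation":[[0,0,0],[0,0,0],[0,0,0],[0,0,0]],"jaw":[1,1,1,1]}'
python3 goal.py 0.463 0.064 0.245 188.46
python3 - <<'E'
from rig import bot,imaging; from h import *
for n in("top","scene"):
    s=imaging.snapshot(n); P=cloud(s); c=s["color"].astype(int); x,y,z=P[...,0],P[...,1],P[...,2]
    cv2.imwrite(f"pics/{n}4.png",s["color"][:,:,::-1])
    with np.errstate(invalid="ignore"): 
        tube=(z>.195)&(z<.213)&(y>.1)&(y<.2)&(x>.35)&(x<.6)
        hs=(z>.198)&(z<.218)&(y<.03)&(y>-.03)&(x>.44)&(x<.51)
    for nm,m in(("tube",tube),("housing",hs)):
        if m.sum()>20:
            p=P[m]; k=np.linalg.lstsq(np.c_[p[:,:2]-p[:,:2].mean(0),np.ones(len(p))],p[:,2],rcond=None)[0]; print(n,nm,m.sum(),rect(P,m),"slope",k.round(3))
E
python3 tray.py
```

```text
t: 14.92
ee_pos: [0.5185, -0.1105, 0.2456]
tcp_rot: [0.0, -0.074, 0.997, -0.0]
force: [1.1, -0.3, -6.3]
grip_width: 0.0177
finger_force: 79.6
t: 15.55
ee_pos: [0.4653, 0.055, 0.2455]
tcp_rot: [0.0, -0.074, 0.997, 0.0]
force: [1.1, -1.1, -6.3]
grip_width: 0.0179
finger_force: 79.6
t: 16.05
ee_pos: [0.4634, 0.0636, 0.2447]
tcp_rot: [-0.0, -0.073, 0.997, -0.0]
force: [0.4, 0.3, -6.1]
grip_width: 0.0182
finger_force: 79.5
t 16.05 pos [0.4634 0.0636 0.2447] yaw -171.62 shift [ 0.0003  0.0005 -0.0003] turn [-0.   -0.01 -0.08] F [ 0.4  0.3 -6.1] w 0.0182 q6 -0.18
top housing 512 (array([475.8,   3.1]), array([49.6, 37.7]), 43.1, np.float64(212.4)) slope [-0.063 -0.014  0.211]
scene tube 603 (array([454., 140.]), array([35. , 84.2]), 7.6, np.float64(206.7)) slope [-0.217 -0.033  0.205]
scene housing 379 (array([476. ,   7.5]), array([38.7, 48.3]), 8.3, np.float64(211.3)) slope [-0.218 -0.063  0.21 ]
[0.4633 0.0637 0.2447] [ 0.3  1.1 -6.1]
scene drip (array([472.4,   4.4]), array([163.8, 114.1]), 13.5, np.float64(32.5)) floor slope [ 0.00172526 -0.001793    0.00788734]
scene pile (array([514.9, 228.7]), array([165.2, 116.7]), 13.2, np.float64(61.5)) floor slope [-0.05703881  0.00534643  0.03524531]
top drip (array([466.8,  21.3]), array([158.5, 149.8]), 13.8, np.float64(32.9)) floor slope [0.00067491 0.00069024 0.00739389]
top pile (array([534.9, 232.6]), array([117.2, 115.8]), 13.2, np.float64(61.2)) floor slope [-0.00040358 -0.00053518  0.03639837]
```

View pics/scene4.png

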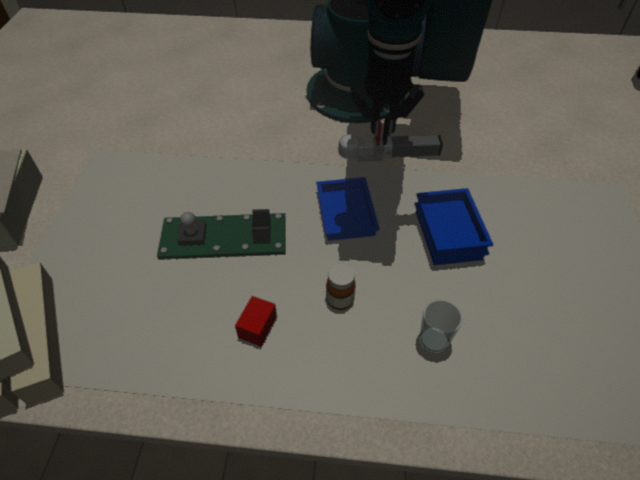

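View pics/top4.png

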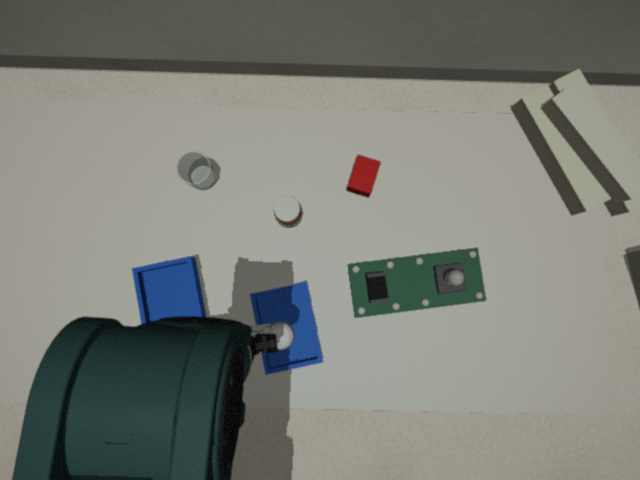

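The top view shows the housing at (281,336) over the drip tray, with the bystanders at their original pixels. The scene view agrees, and the tube top is still about 6 mm below the housing top, so the coupler is level. Socket height is about 0.19 m, so I'm handing in.

```bash
python3 -c "
from rig import bot
print(bot.close_job())"
```

```text
the job is handed in; nothing more can be done
None
```

The job is handed in at about 16 s: the top tray stands flat on the bench, and the coupler is off the ball and held still and level over it, with the latch fully pulled and the socket about 0.19 m up; the other two trays, beaker, jar and red box were not moved.

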